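# Book in a parts carton with the label scanner

## Robot

A 6-joint arm with a two-finger parallel gripper is mounted at the origin on a cart in front of the work surface, level with it; the furniture and walls round the work are solid. World frame = base frame: x ahead of the robot, y to its left, z up, the work surface at z = 0. Lengths are in mm, angles in rad, forces in N, time in s.
With the tool pointing down it reaches from about 350 to 775 mm from the base axis. Payload 7.3 kg.
Tool frame: the origin (TCP) lies on the front face of the gripper's body, between the roots of the fingers; the fingertips stand 66 mm ahead of it and the grasp point (between the pads) lies 47 mm ahead of it (bot.tcp_to_grasp is the z of the grasp point in the tool frame, in mm); z points along the fingers, y is the direction in which the jaws open and shut (so a half turn about z gives the same grasp; the last joint's range is limited). The gripper opens to 92 mm and grips with 3 to 60 N. Pads are 19 mm wide; open, the fingers measure 130 mm over their backs; the gripper's body (75 mm by 190 mm) begins 47 mm behind the grasp point.
Start: joints at [-1.29, 0.342, 1.524, -0, 1.275, -0.146], TCP at [217.351, -477.909, 292.241] pointing down, gripper open.
Joint ranges: [-2.53, 2.53], [-0.77, 2.02], [0.04, 2.7], [-1, 4.14], [0.28, 2.66], [-3.11, 3.11]. Speed limits (rad/s): [2.57, 2.57, 3.14, 3.14, 3.14, 3.14].

## Interface

Orientations are given as [roll, pitch, yaw] about the fixed x, y, z axes, in that order (R = Rz(yaw) Ry(pitch) Rx(roll)).
In Python, from plant import bot gives the robot as it stands.
- The arm moves only by the tool carry_out, never from a script. Its argument "deltas" is a list that holds one entry, the list of rows, each a list of 4 numbers: the shift along the tool's x, y, z in mm, then the turn about the tool's z in units of 5 degrees (1.0 is 5 degrees). A call has 1 to 20 rows; each row is the pose to reach, as a shift and turn from the pose commanded when the call began, along the tool's axes at that moment; what a row does not reach only later rows make up. A row lasts 1/10 s, in which the tool goes at most 50 mm and 8.59 degrees, less where a joint would pass 70% of its speed; a pose out of reach is approached as far as the arm can. A call with a gripper value outside its range is refused whole. "fingers" is the finger opening in mm, from 0 to 91.8, set as the call begins (left out, the last holds). The fingers move at their own pace and stop on an object; the grip force is fixed at half the most. Time passes only in rows, so rows that repeat a pose let the fingers close. It gives the time, the measured TCP pose, the force and the opening at its end, in the units of the state.
- bot.get_obs(): the state, without advancing time (a new reading comes with each control period).
- bot.capture(name): name is "scene" or "side" or "wrist"; returns (picture, depth): 384x512x3 uint8, blue, green, red; 384x512 float32, mm along the optical axis (not along the pixel's ray), 0 where there is no reading.
- bot.camera_model(name): a dict with "K" (3x3 intrinsics, pixels), "camera_from_world" (4x4, takes a point from world to camera coordinates). Camera axes: x right, y down, z forward; pixel columns grow to the right and rows downward; lengths in mm; the calibration is good to about 2 mm. A picture is of the moment at which its call begins: read the wrist's pose just before it. camera_model takes no time and is no camera call; for the wrist camera it gives the pose at the moment of the call.
- bot.close_job(): hands the job in, once; it reports no verdict.
The state is a dict: "time": time; "joint_positions": joint angles; "dq": joint speeds; "tau": joint torques, N m; "tool_pos": TCP position; "tcp_rot": TCP orientation; "contact_force": force on the tool from outside, world axes, zero at the start; "moment": the same for the moment, N m; "grip_width": finger opening in mm.
Only numpy, scipy, OpenCV 4.12 (cv2) and the standard library are available. Lean on these libraries where they do the work, as an engineer would, in place of code of your own. Each camera call takes 0.05 s, during which the arm holds its last target. There are 200 camera calls.

## Task

Book in the carton that carries the striped label: take the scanner from its cradle and hold it still for a full second, pointing squarely at the middle of the label with its window about 10 cm from it (it reads by itself). Then lay the scanner back down in its cradle and stand the carton upright in the grey tray; leave the other carton alone.

Things in the scene. Friction and masses are not known exactly. Their poses are not given: they have to be found in the camera images.
- scanner: grey and black stick scanner, 120 x 46 x 30 mm high, 0.14 kg. Origin: centre of its underside; +x: beam, z up. Grip part x -60 to 22 mm, 34 mm wide (y), z 0 to 26 mm; head x 22 to 60 mm, 46 mm wide, window in its front end. Starts in the cradle, beam along the cradle's +x, origin 6 mm above the cradle's. Grip it from above across y near x = -10 mm (no cradle walls there)
- scanner_window (a point): centre of the scanner's window, at (60.5, 0, 15) mm in the scanner's frame, same axes; the beam leaves it along +x
- cradle: fixed black cradle, 150 x 66 mm. Origin: centre of its underside; floor 6 mm above it. The scanner lies centred over it, head to +x, with 5 mm play. Walls up to z 22 mm: beside the head (x 27 to 63, inner faces y +-28 mm), beside the tail (x -66 to -46, y +-22 mm), behind the tail (x -67 mm); 12 mm high stop in front (x 67 mm); sides open for x -46 to 27 mm
- carton: the labelled cardboard carton, 60 (x) x 58 (y) x 110 mm high, 0.18 kg, loose, standing on the bench. Origin: centre of its underside, z up; the white label with black stripes is on its -x face, which faces roughly toward the robot
- carton_label (a point): middle of the label (46 wide x 34 mm high), at (-30, 0, 65) mm in the carton's frame, same axes; the label faces along -x
- plain_carton: the other cardboard carton, without a label, lower and wider: 70 (x) x 64 (y) x 75 mm high, loose. Origin: centre of its underside
- tray: fixed open grey plastic tray, 160 (x) x 130 (y) x 30 mm high, walls and floor 4 mm thick. Origin: centre of its underside
Things that resemble listed ones, but are neither listed nor needed, are in the scene too. What is shaped like the scanner but red is not meant.

How it is judged (in metres and radians):
On the way:
1. The held scanner points squarely at the middle of the label (beam within 13 mm of it, within 0.3 rad of square, window 50 to 150 mm away) and is held still for one second (contact force between the fingers and scanner above 0.5 N and x of carton_label in the frame of scanner_window between 0.05 and 0.15 m and y of carton_label in the frame of scanner_window between -0.013 and 0.013 m and z of carton_label in the frame of scanner_window between -0.013 and 0.013 m and x of scanner_window in the frame of carton_label below -0.04 m and angle between the x axis of scanner and the x axis of carton, either way round below 0.3 rad and linear speed of each of scanner, carton below 0.02 m/s and angular speed of scanner below 0.15 rad/s), for 1 s.
At the end, for the whole second after the job is handed in: The scanner lies flat on the floor of its cradle, lengthwise between its walls, and the labelled carton stands upright on the floor of the tray (tilt under 0.1 rad); both released and at rest (x of scanner in the frame of cradle between -0.012 and 0.012 m and y of scanner in the frame of cradle between -0.01 and 0.01 m and z of scanner in the frame of cradle below 0.01 m and angle between the x axis of scanner and the x axis of cradle, either way round below 0.2 rad and angle between scanner's own z axis and vertical below 0.15 rad and linear speed of each of scanner, carton below 0.02 m/s and x of carton in the frame of tray between -0.06 and 0.06 m and y of carton in the frame of tray between -0.045 and 0.045 m and z of carton in the frame of tray below 0.009 m and angle between carton's own z axis and vertical below 0.1 rad); the robot touches nothing.
It fails at once if The unlabelled carton is shifted by more than 30 mm (distance of plain_carton from where it was at the start of the episode above 0.03 m).
It also fails if it takes over 58 s, if anything falls off the work surface, if the arm or the gripper's body presses on something with over 40 N, if the wrist force passes 120 N, or if a joint passes its speed limit or range.

## Working session

There is one attempt and no reset: what is moved stays moved. The work goes in short steps, Python scripts to look and compute and a tool call to move; the robot and the scene stay as the last step left them, time stands still between calls to the robot, and variables do not carry over. Pictures are saved under pics/ and viewed, about 8 in all and at most 12, crops included, and the job is handed in when it is done.

Besides the shell and the picture viewer there is one more tool, called after "Emit:" as name(argument=value, ...), one argument or row to a line, values as JSON. carry_out: Moves the arm, as the interface text tells. Its arguments: {"type":"object","properties":{"deltas":{"type":"array","items":{"type":"array","items":{"type":"array","items":{"type":"number"}}}},"fingers":{"type":"number"}},"required":["deltas"]}

```bash
mkdir -p pics; ls; python3 - <<'E'
from plant import bot
import cv2, numpy as np
print(bot.get_obs())
for n in ("scene","side"):
    im,d=bot.capture(n); m=bot.camera_model(n)
    cv2.imwrite(f"pics/{n}0.png",im); np.savez(f"pics/{n}0.npz",im=im,d=d,K=m["K"],T=m["camera_from_world"])
    print(n,m["K"].round(1).tolist(),np.linalg.inv(m["camera_from_world"]).round(3).tolist())
a=cv2.imread("pics/scene0.png");b=cv2.imread("pics/side0.png")
cv2.imwrite("pics/s0.png",cv2.resize(a,(800,600)))
E
```

```text
pics
{'time': 0.0, 'joint_positions': array([-1.29004190e+00,  3.42717673e-01,  1.52501187e+00,  3.54741413e-05,
        1.27541695e+00, -1.45966679e-01]), 'dq': array([-0.0007477 ,  0.00109383,  0.00033875, -0.00020275, -0.00143704,
        0.00045546]), 'tau': array([ 9.18562073e-04, -4.31243956e+01, -2.44219315e+01,  7.18284328e-02,
        5.60222450e-02, -1.29177570e-04]), 'tool_pos': array([ 217.24882532, -477.60193857,  291.54931259]), 'tcp_rot': array([-3.14006028e+00, -2.59564632e-04,  4.26710554e-01]), 'contact_force': array([-0.4628025 ,  1.11390247,  0.752968  ]), 'moment': array([-0.01209834, -0.05441595,  0.0139072 ]), 'grip_width': 91.60988135708652}
scene [[462.5, 0.0, 250.1], [0.0, 462.5, 190.3], [0.0, 0.0, 1.0]] [[0.557, -0.326, 0.763, -634.47], [-0.83, -0.241, 0.503, -877.727], [0.02, -0.914, -0.405, 670.307], [0.0, 0.0, 0.0, 1.0]]
side [[428.9, 0.0, 259.1], [0.0, 428.9, 192.2], [0.0, 0.0, 1.0]] [[0.986, -0.069, 0.149, 275.979], [-0.164, -0.46, 0.873, -1449.751], [0.008, -0.885, -0.465, 778.343], [0.0, 0.0, 0.0, 1.0]]
```

View pics/s0.png

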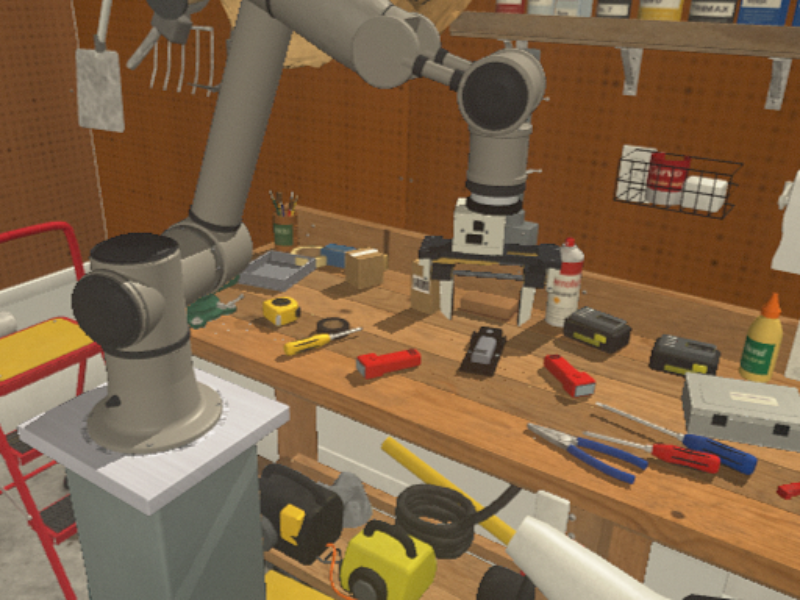

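View pics/side0.png

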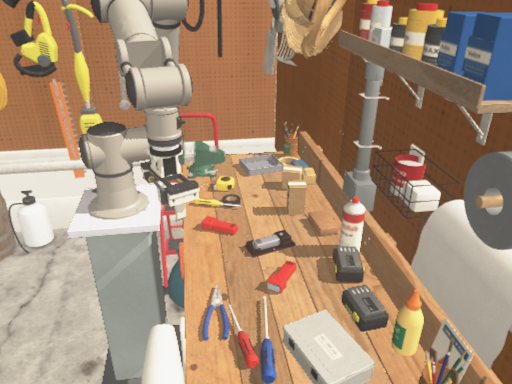

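The scene view (800x600) shows the grey and black scanner in its black cradle at (485,350). Two red lookalikes are at (388,363) and (570,376). The labelled carton is at (425,285), partly behind the gripper, the plain carton at (365,268) and the tray at (278,270). In the side view the scanner is at (270,242), the labelled carton at (297,197), the plain carton at (303,175) and the tray at (260,165). Next I'll measure from depth.

```bash
cat > h.py <<'E'
import numpy as np, cv2
def load(f): z=np.load(f); return z["im"],z["d"],z["K"],z["T"]
def snap(n,f):
    from plant import bot
    T=bot.camera_model(n)["camera_from_world"]; K=bot.camera_model(n)["K"]; im,d=bot.capture(n)
    np.savez(f"pics/{f}.npz",im=im,d=d,K=K,T=T); cv2.imwrite(f"pics/{f}.png",im); return im,d,K,T
def cloud(d,K,T):
    v,u=np.mgrid[:d.shape[0],:d.shape[1]]
    p=np.stack([(u-K[0,2])/K[0,0]*d,(v-K[1,2])/K[1,1]*d,d],-1)
    W=(p-T[:3,3])@T[:3,:3]; W[d==0]=np.nan; return W
def ray(u,v,K,T,z):
    r=T[:3,:3].T@np.array([(u-K[0,2])/K[0,0],(v-K[1,2])/K[1,1],1]); c=-T[:3,:3].T@T[:3,3]
    return c+r*(z-c[2])/r[2]
E
python3 - <<'E'
from h import *
for n in("scene","side"):
    im,d,K,T=load(f"pics/{n}0.npz"); W=cloud(d,K,T)
    s=.64 if n=="scene" else 1
    pts=[(485,350),(425,290),(360,265),(280,270),(388,363),(570,376)] if n=="scene" else [(270,242),(297,197),(297,184),(303,175),(260,165),(218,225),(282,277)]
    for u,v in pts: print(n,u,v,W[int(v*s),int(u*s)].round())
im,d,K,T=load("pics/side0.npz"); W=cloud(d,K,T)
def rect(name,m):
    p=W[m]; p=p[~np.isnan(p[:,0])]; r=cv2.minAreaRect(p[:,:2].astype(np.float32)); print(name,len(p),p.min(0).round(),p.max(0).round(),np.round(r[0]),np.round(r[1]),round(r[2],1))
X,Y,Z=W[...,0],W[...,1],W[...,2]
v,u=np.mgrid[:384,:512]
roi=lambda a,b,c,e:(u>a)&(u<b)&(v>c)&(v<e)
rect("carton top",roi(275,320,170,220)&(Z>102)&(Z<118))
rect("carton",roi(275,310,176,220)&(Z>20)&(Z<118))
rect("plain top",roi(275,330,155,195)&(Z>68)&(Z<82))
rect("tray",roi(230,290,145,180)&(Z>20)&(Z<40))
rect("cradle",roi(240,300,225,262)&(Z>12)&(Z<50))
cv2.imwrite("pics/c1.png",cv2.resize(im[140:300,190:360],None,fx=4,fy=3.75,interpolation=cv2.INTER_CUBIC)[:600,:800])
E
```

```text
scene 485 350 [ 468. -365.   33.]
scene 425 290 [ 605. -150.   55.]
scene 360 265 [620.  37.  64.]
scene 280 270 [605. 270.   2.]
scene 388 363 [ 334. -236.   24.]
scene 570 376 [ 477. -528.   30.]
side 270 242 [ 496. -369.   26.]
side 297 197 [ 628. -174.   70.]
side 297 184 [ 632. -152.  109.]
side 303 175 [716.  70.  34.]
side 260 165 [571. 261.   3.]
side 218 225 [ 346. -239.   22.]
side 282 277 [ 496. -544.   30.]
carton top 146 [ 602. -180.  103.] [ 665. -116.  112.] [ 633. -146.] [64. 59.] 84.7
carton 642 [ 600. -221.   20.] [738.  70. 112.] [651. -65.] [295. 103.] 74.7
plain top 203 [ 602. -177.   68.] [788. 160.  82.] [705.  -7.] [350. 171.] 83.4
tray 199 [423.  33.  20.] [719. 353.  40.] [572. 211.] [340. 224.] 75.4
cradle 500 [ 427. -469.   12.] [ 567. -312.   39.] [ 512. -396.] [137. 152.] 19.9
```

View pics/c1.png

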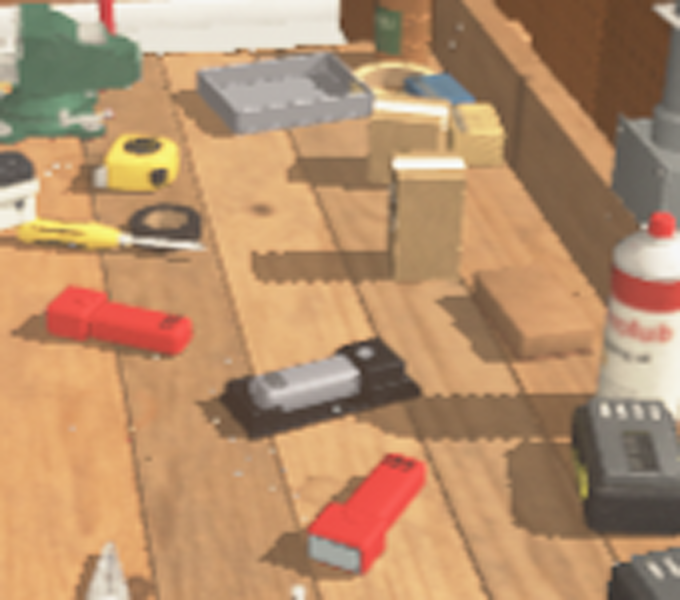

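```bash
cat >> h.py <<'E'
from scipy.spatial.transform import Rotation as Rn
def go(x,y,z,yaw=None):
    """deltas in tool axes from measured pose to goal TCP; yaw deg"""
    from plant import bot
    o=bot.get_obs(); R=Rn.from_euler("xyz",o["tcp_rot"]).as_matrix()
    d=R.T@(np.array([x,y,z])-o["tool_pos"]); y0=np.degrees(o["tcp_rot"][2])
    t=0 if yaw is None else -((yaw-y0+90)%180-90)/5
    print("t",round(o["time"],2),"pos",o["tool_pos"].round(1),"rpy",np.degrees(o["tcp_rot"]).round(1),"q6",o["joint_positions"][5].round(2),"w",round(o["grip_width"],1),"F",o["contact_force"].round(1))
    print("delta",d.round(1),"turn5",round(t,2),"rows>=",np.ceil(max(np.linalg.norm(d)/50,abs(t)*5/8.59)))
E
python3 - <<'E'
from h import *
from plant import bot
m=bot.camera_model("wrist");T=np.linalg.inv(m["camera_from_world"]);o=bot.get_obs()
R=Rn.from_euler("xyz",o["tcp_rot"]).as_matrix()
print(m["K"].round(1).tolist(),(R.T@(T[:3,3]-o["tool_pos"])).round(1),(R.T@T[:3,:3]).round(2).tolist())
im,d,K,T=load("pics/side0.npz"); W=cloud(d,K,T);X,Y,Z=W[...,0],W[...,1],W[...,2]
def rect(name,m):
    p=W[m]; r=cv2.minAreaRect(p[:,:2].astype(np.float32)); print(name,len(p),p.min(0).round(),p.max(0).round(),np.round(r[0]),np.round(r[1]),round(r[2],1))
rect("scanner+cradle",(X>400)&(X<600)&(Y>-440)&(Y<-300)&(Z>10)&(Z<50))
rect("plain",(X>570)&(X<720)&(Y>-30)&(Y<100)&(Z>69)&(Z<82))
rect("tray",(X>480)&(X<720)&(Y>150)&(Y<400)&(Z>24)&(Z<36))
go(500,-260,330,0)
E
```

```text
[[302.7, 0.0, 259.4], [0.0, 302.7, 190.2], [0.0, 0.0, 1.0]] [ 75.6   1.2 -93.8] [[-0.0, -0.96, -0.28], [1.0, -0.0, -0.0], [0.0, -0.28, 0.96]]
scanner+cradle 524 [ 427. -396.   10.] [ 574. -312.   39.] [ 498. -352.] [140.  67.] 15.4
plain 127 [623.  10.  69.] [707.  90.  77.] [666.  52.] [69. 70.] 67.8
tray 115 [485. 166.  24.] [719. 353.  36.] [602. 260.] [187. 234.] 90.0
t 0.1 pos [ 217.3 -477.6  291.6] rpy [-179.9   -0.    24.5] q6 -0.15 w 92.0 F [-0.3  0.1  0.3]
delta [347.4 -81.1 -38.2] turn5 4.89 rows>= 8.0
```

Emit:
carry_out(
  deltas=[
    [[347, -81, -38, 4.9], [347, -81, -38, 4.9], [347, -81, -38, 4.9], [347, -81, -38, 4.9], [347, -81, -38, 4.9], [347, -81, -38, 4.9], [347, -81, -38, 4.9], [347, -81, -38, 4.9], [347, -81, -38, 4.9], [347, -81, -38, 4.9], [347, -81, -38, 4.9], [347, -81, -38, 4.9], [347, -81, -38, 4.9]],
  ],
)

```text
time: 1.4
tool_pos: [499.0, -261.3, 330.2]
tcp_rot: [3.142, 0.0, -0.002]
contact_force: [0.6, -0.0, -0.6]
grip_width: 92.0
```

```bash
python3 - <<'E'
from h import *
im,d,K,T=snap("wrist","w1"); go(500,-260,330,0)
snap("scene","scene1")
cv2.imwrite("pics/w1b.png",cv2.resize(im,(800,600)))
E
```

```text
t 1.45 pos [ 499.1 -261.2  330.3] rpy [ 1.8e+02  0.0e+00 -1.0e-01] q6 0.95 w 91.7 F [ 0.1 -0.8  0.3]
delta [ 0.9 -1.2  0.3] turn5 -0.03 rows>= 1.0
```

View pics/w1b.png

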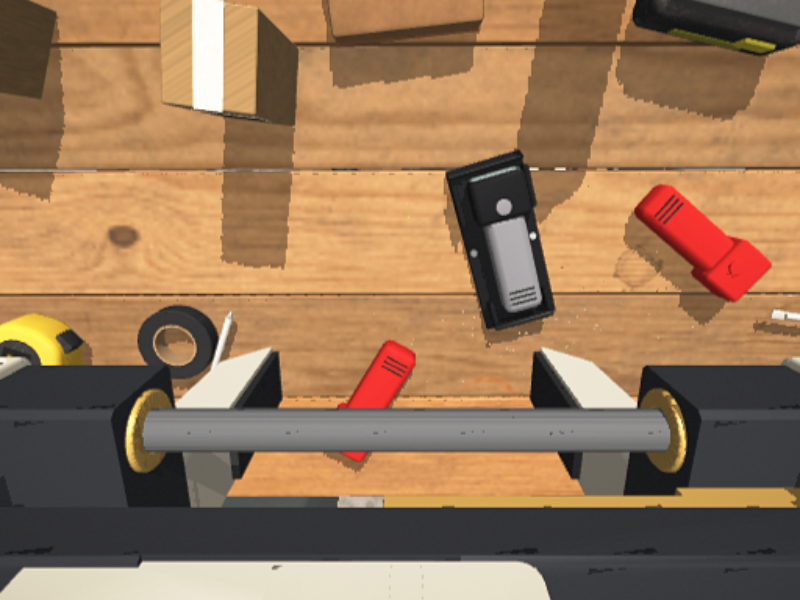

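The wrist view (800x600) shows the black cradle around (500,240). The scanner's grey grip is at (515,263) and its black head at (503,195), pointing away to +x. The labelled carton's top, with white tape, is at (225,60), and the red decoys are at (705,240) and (385,380). The choice is clear, so I'll measure poses.

```bash
python3 - <<'E'
from h import *
im,d,K,T=load("pics/w1.npz"); W=cloud(d,K,T);X,Y,Z=W[...,0],W[...,1],W[...,2]
def rect(name,m):
    p=W[m]; r=cv2.minAreaRect(p[:,:2].astype(np.float32))
    b=cv2.boxPoints(r); e=max(((b[i]-b[i-1]) for i in range(4)),key=np.linalg.norm)
    print(name,len(p),p.min(0).round(),p.max(0).round(),"c",np.round(r[0],1),"size",np.round(r[1],1),"longaxis deg",round((np.degrees(np.arctan2(e[1],e[0]))+90)%180-90,1),"medz",np.median(p[:,2]).round(1))
s=(X>380)&(X<620)&(Y>-460)&(Y<-300)
rect("scanner",s&(Z>27)&(Z<45))
rect("head",s&(Z>34)&(Z<45))
rect("cradle",s&(Z>4)&(Z<45))
hsv=cv2.cvtColor(im,cv2.COLOR_BGR2HSV)
g=s&(hsv[...,2]>80)&(hsv[...,1]<70)&(Z>26)
rect("grey grip",g)
rect("table",(X>400)&(X<480)&(Y>-300)&(Y<-200)&(Z<20))
rect("carton top",(X>540)&(X<720)&(Y>-240)&(Y<-60)&(Z>103)&(Z<118))
c=(X>540)&(X<720)&(Y>-240)&(Y<-60)&(Z>20)&(Z<98); p=W[c]; print("c body",p.min(0).round(),p.max(0).round())
# front face fit: points with Z 15..100
q=p[p[:,0]<640][:,:2]; 
E
```

```text
scanner 2573 [ 447. -380.   27.] [ 568. -313.   41.] c [ 505.7 -350. ] size [120.1  46. ] longaxis deg 15.8 medz 33.9
head 1225 [ 452. -376.   34.] [ 566. -314.   41.] c [ 507.7 -349.9] size [113.1  45. ] longaxis deg 16.5 medz 36.9
cradle 5198 [ 407. -451.    4.] [ 582. -300.   41.] c [ 494.2 -375.8] size [175.9 149.3] longaxis deg 1.0 medz 25.8
grey grip 4524 [ 447. -380.   26.] [ 568. -300.  356.] c [ 503.3 -337.1] size [119.3  61.8] longaxis deg 14.2 medz 299.0
table 3547 [ 400. -300.   -8.] [ 480. -200.   20.] c [ 440. -250.] size [ 80. 100.] longaxis deg -90.0 medz 1.4
carton top 4469 [ 601. -177.  103.] [ 664. -112.  114.] c [ 634.6 -144.3] size [58.8 60.8] longaxis deg -7.4 medz 111.6
c body [ 601. -240.   20.] [ 688. -114.   98.]
```

Emit:
carry_out(
  deltas=[
    [[-3, 91.6, 100, -1.6], [-3, 91.6, 180, -3.2], [-3, 91.6, 180, -3.2], [-3, 91.6, 180, -3.2], [-3, 91.6, 180, -3.2], [-3, 91.6, 180, -3.2], [-3, 91.6, 180, -3.2], [-3, 91.6, 180, -3.2]],
  ],
)

```text
time: 2.3
tool_pos: [497.8, -352.2, 153.1]
tcp_rot: [3.138, -0.003, 0.279]
contact_force: [-0.8, -0.9, -0.7]
grip_width: 92.0
```

```bash
python3 - <<'E'
from h import *
im,d,K,T=snap("wrist","w2"); go(496.1,-352.8,76,16)
W=cloud(d,K,T);X,Y,Z=W[...,0],W[...,1],W[...,2]
for lo in(24,27,30):
    m=(X>430)&(X<590)&(Y>-400)&(Y<-300)&(Z>lo)&(Z<45)
    n,l,st,c=cv2.connectedComponentsWithStats(m.astype(np.uint8)); m=l==1+np.argmax(st[1:,4])
    p=W[m]; r=cv2.minAreaRect(p[:,:2].astype(np.float32)); print(lo,len(p),r,p.max(0).round())
cv2.imwrite("pics/w2b.png",im)
E
```

```text
t 2.35 pos [ 497.6 -352.1  152.9] rpy [ 1.798e+02 -1.000e-01  1.600e+01] q6 0.55 w 91.5 F [-0.1 -0.5 -0.5]
delta [-1.8 -0.  76.9] turn5 0.0 rows>= 2.0
24 7564 ((508.82196044921875, -349.3817443847656), (114.12382507324219, 46.089141845703125), 15.752862930297852) [ 568. -313.   41.]
27 7487 ((508.82196044921875, -349.3817443847656), (114.12382507324219, 46.089141845703125), 15.752862930297852) [ 568. -313.   41.]
30 7201 ((508.8110046386719, -349.4604797363281), (113.19924926757812, 46.082115173339844), 15.839664459228516) [ 568. -313.   41.]
```

View pics/w2b.png

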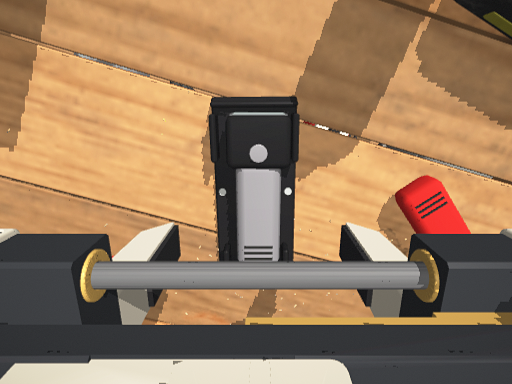

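The scanner sits aligned and centred between the fingers (column 258, fingers at 178 and 341). The window end matches the earlier fit, so I'm descending.

Emit:
carry_out(
  deltas=[
    [[-1.5, 0, 25, 0], [-1.5, 0, 50, 0], [-1.5, 0, 65, 0], [-1.5, 0, 73, 0], [-1.5, 0, 76.5, 0], [-1.5, 0, 76.5, 0], [-1.5, 0, 76.5, 0]],
  ],
)

```text
time: 3.05
tool_pos: [495.7, -352.9, 74.9]
tcp_rot: [3.14, -0.001, 0.279]
contact_force: [-0.3, -0.3, 0.2]
grip_width: 91.9
```

Emit:
carry_out(
  deltas=[
    [[0, 0, 0, 0], [0, 0, 0, 0], [0, 0, 0, 0], [0, 0, 0, 0], [0, 0, 0, 0], [0, 0, 0, 0], [0, 0, 0, 0], [0, 0, 0, 0], [0, 0, 0, 0], [0, 0, 0, 0]],
  ],
  fingers=10,
)

```text
time: 4.05
tool_pos: [495.2, -352.6, 73.7]
tcp_rot: [3.142, 0.0, 0.278]
contact_force: [-0.7, -0.1, 0.4]
grip_width: 33.9
```

```bash
python3 - <<'E'
from h import *
a=np.radians(-7.4)
go(496,-353,76,16); go(436,-118,120,-7.4)
E
```

```text
t 4.05 pos [ 495.2 -352.6   73.7] rpy [180.   0.  16.] q6 0.55 w 33.9 F [-0.7 -0.1  0.4]
delta [ 0.7  0.7 -2.3] turn5 -0.01 rows>= 1.0
t 4.05 pos [ 495.2 -352.6   73.7] rpy [180.   0.  16.] q6 0.55 w 33.9 F [-0.7 -0.1  0.4]
delta [   7.6 -241.8  -46.3] turn5 4.67 rows>= 5.0
```

Emit:
carry_out(
  deltas=[
    [[0, 0, -15, 0], [0, 0, -35, 0], [0, 0, -55, 0], [0.5, -20, -60, 0.5], [1, -50, -60, 1], [2, -80, -60, 1.5], [3, -110, -60, 2], [4, -140, -60, 2.5], [5, -170, -60, 3.1], [6, -195, -58, 3.7], [6.5, -215, -54, 4.2], [6.6, -230, -50, 4.5], [6.6, -238, -46, 4.67], [6.6, -241, -44, 4.67], [6.6, -241, -44, 4.67], [6.6, -241, -44, 4.67]],
  ],
)

```text
time: 5.65
tool_pos: [435.7, -119.7, 118.0]
tcp_rot: [3.141, -0.001, -0.129]
contact_force: [0.9, -0.4, -1.7]
grip_width: 34.0
```

```bash
python3 - <<'E'
from h import *
im,d,K,T=snap("wrist","w3"); go(435,-118.3,117.7,-7.4)
snap("scene","scene3"); side=snap("side","side3")
s=cv2.imread("pics/scene3.png")
cv2.imwrite("pics/m3.png",np.vstack([np.hstack([cv2.resize(im,(400,300)),cv2.resize(side[0][150:270,190:350],(400,300))]),cv2.resize(s[130:250,150:370],(800,436))[:300]]))
W=cloud(d,K,T);X,Y,Z=W[...,0],W[...,1],W[...,2]
m=(X>560)&(X<720)&(Y>-240)&(Y<-60)&(Z>105)&(Z<118);p=W[m];print("carton top",len(p),cv2.minAreaRect(p[:,:2].astype(np.float32)))
m=(X>360)&(X<545)&(Y>-200)&(Y<-60)&(Z>60)&(Z<95);p=W[m];print("scanner",len(p),p.min(0),p.max(0),cv2.minAreaRect(p[:,:2].astype(np.float32)))
# label from scene
im,d,K,T=load("pics/scene3.npz");W=cloud(d,K,T);X,Y,Z=W[...,0],W[...,1],W[...,2]
m=(X>590)&(X<625)&(Y>-185)&(Y<-100)&(Z>20)&(Z<100);p=W[m]
A=np.c_[p[:,1],np.ones(len(p))];k=np.linalg.lstsq(A,p[:,0],rcond=None)[0];print("front face x=%.3f y+%.1f"%tuple(k),len(p),"yaw",np.degrees(-np.arctan(k[0])))
w=m&(im.max(2)-im.min(2).astype(int)<45); print(w.sum(),W[w].mean(0),W[w].min(0),W[w].max(0))
E
```

```text
t 5.7 pos [ 435.7 -119.7  117.9] rpy [180.   -0.   -7.4] q6 1.26 w 33.8 F [ 0.1 -0.  -0.6]
delta [-0.9 -1.3  0.2] turn5 -0.0 rows>= 1.0
carton top 0 ((0.0, 0.0), (0.0, 0.0), 0.0)
scanner 16293 [ 395.91326309 -154.99137619   60.01700885] [508.8310898  -88.94743196  94.96599316] ((452.3509826660156, -122.67382049560547), (66.54483032226562, 109.59246826171875), 82.90522003173828)
front face x=-0.086 y+594.2 346 yaw 4.899681063279466
75 [ 604.28715006 -142.47233187   63.63471464] [ 598.28610738 -160.63784532   45.15321193] [ 611.52567724 -124.35939143   81.21743152]
```

View pics/m3.png

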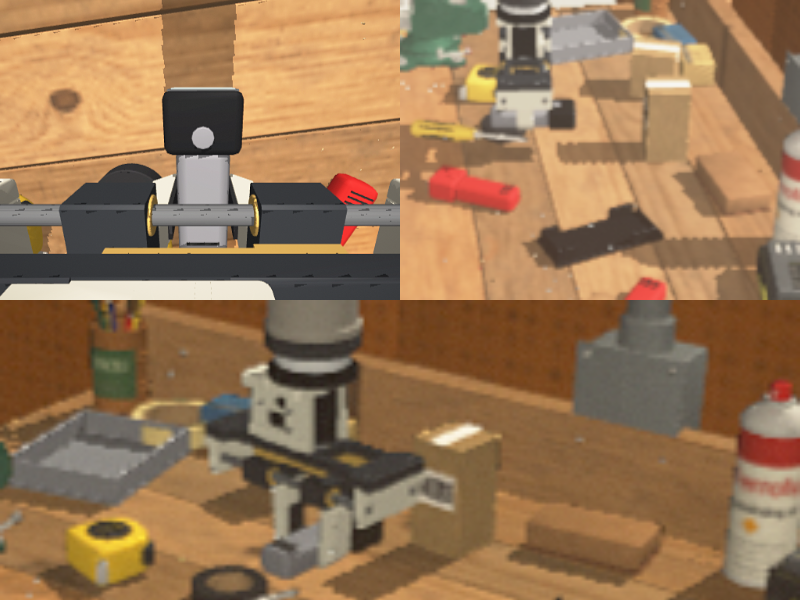

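```bash
python3 - <<'E'
from h import *
im,d,K,T=load("pics/w1.npz"); W=cloud(d,K,T);X,Y,Z=W[...,0],W[...,1],W[...,2]
m=(X>540)&(X<720)&(Y>-240)&(Y<-60)&(Z>105)&(Z<118)
p=W[m];r=cv2.minAreaRect(p[:,:2].astype(np.float32));print(cv2.boxPoints(r).round(1).tolist())
# front edge: lowest mask row per column, cast on z=110
cols=np.where(m.any(0))[0]; e=np.array([ray(c,np.where(m[:,c])[0].max()+.5,K,T,110)[:2] for c in cols])
e=e[(e[:,1]<-118)&(e[:,1]>-170)]; k=np.polyfit(e[:,1],e[:,0],1); print("front edge",k,np.degrees(-np.arctan(k[0])),(e[:,0]-np.polyval(k,e[:,1])).std())
# -y edge: rightmost per row
rows=np.where(m.any(1))[0]; f=np.array([ray(np.where(m[r])[0].max()+.5,r,K,T,110)[:2] for r in rows]); f=f[(f[:,0]>608)&(f[:,0]<655)]
k=np.polyfit(f[:,0],f[:,1],1); print("-y edge",k,np.degrees(np.arctan(k[0])))
for n in("scene1","scene0","scene3"):
    im,d,K,T=load(f"pics/{n}.npz");W=cloud(d,K,T);X,Y,Z=W[...,0],W[...,1],W[...,2]
    m=(X>590)&(X<625)&(Y>-185)&(Y<-100)&(Z>15)&(Z<100);p=W[m]
    if len(p)<50: print(n,len(p));continue
    k=np.polyfit(p[:,1],p[:,0],1);print(n,len(p),k,np.degrees(-np.arctan(k[0])),p.min(0),p.max(0))
    l=m&(im.max(2)-im.min(2).astype(int)<45); q=W[l]; print(" label",len(q),q.mean(0),q.min(0),q.max(0))
s=cv2.imread("pics/scene1.png"); cv2.imwrite("pics/l1.png",cv2.resize(s[140:220,210:330],(720,480),interpolation=cv2.INTER_CUBIC))
E
```

```text
[[600.7000122070312, -169.5], [660.9000244140625, -177.39999389648438], [668.5, -119.0999984741211], [608.2999877929688, -111.19999694824219]]
front edge [1.22254997e-01 6.21661002e+02] -6.970106954643055 0.264123936789691
-y edge [ -0.12659327 -94.60599581] -7.214881608785722
scene1 413 [-5.65934728e-02  5.98708061e+02] 3.2391119906787944 [ 594.20621232 -174.03302713   15.17768861] [ 624.99776511 -108.32724747   99.33034768]
 label 98 [ 604.65257609 -137.54810354   64.67253837] [ 596.41362309 -161.74159625   48.07224265] [ 612.55604726 -113.09843418   82.24011983]
scene0 343 [-1.38754600e-02  6.04700426e+02] 0.794954282636226 [ 594.57781315 -174.51008884   15.13965463] [ 624.81473451 -109.74571917   98.80349395]
 label 93 [ 605.42304645 -136.16426552   63.16938232] [ 597.86264141 -161.2441202    47.26501258] [ 611.44730884 -113.74355484   80.2021115 ]
scene3 364 [-8.17239543e-02  5.94750773e+02] 4.672054881219924 [ 596.90170182 -174.37893717   15.02197283] [ 624.98129766 -112.06593465   99.98725134]
 label 75 [ 604.28715006 -142.47233187   63.63471464] [ 598.28610738 -160.63784532   45.15321193] [ 611.52567724 -124.35939143   81.21743152]
```

View pics/l1.png

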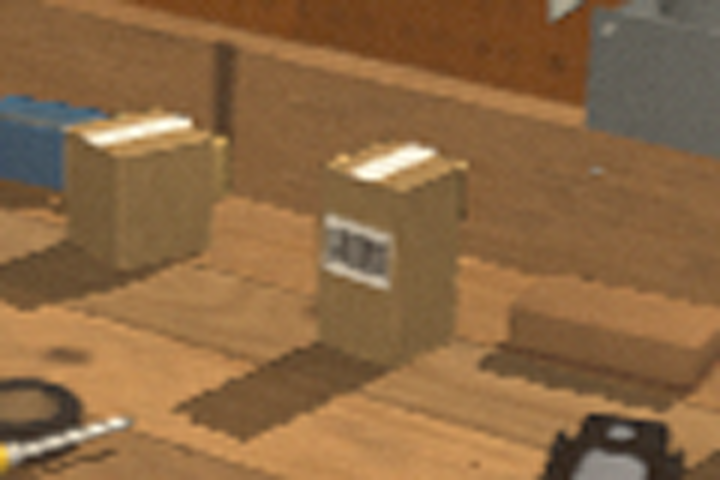

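The top-edge fits give a carton yaw of about -7.1°; the scene fit had mixed in the side face. The crop shows the label on the robot-facing face at (358,252). Next I check whether the scanner is tilted in the hand.

```bash
python3 - <<'E'
from h import *
from plant import bot
o=bot.get_obs();R=Rn.from_euler("xyz",o["tcp_rot"]).as_matrix()
for f,pos,yaw in (("w3",np.array([435.7,-119.7,117.9]),-7.4),("w2",np.array([495.2,-352.6,73.7]),16.)):
    im,d,K,T=load(f"pics/{f}.npz"); W=cloud(d,K,T)
    P=(W-pos)@Rn.from_euler("z",yaw,degrees=True).as_matrix()
    Pz=P[...,2]+67.7  # above scanner underside
    for nm,a,b in(("head",40,66),("grip",16,29)):
        m=(P[...,0]>a)&(P[...,0]<b)&(abs(P[...,1])<14)&(Pz>15)&(Pz<45); q=P[m]; q=np.c_[q[:,:2],Pz[m]]
        c=np.linalg.lstsq(np.c_[q[:,0]-q[:,0].mean(),q[:,1],np.ones(len(q))],q[:,2],rcond=None)[0]; print(f,nm,len(q),"slope x,y",c.round(3))
    m=(Pz>30)&(Pz<42)&(P[...,0]>0)&(P[...,0]<90)&(abs(P[...,1])<35); q=P[m]; print(" x max",np.percentile(q[:,0],99.5).round(1),"y",np.percentile(q[:,1],[.5,99.5]).round(1))
E
```

```text
w3 head 3844 slope x,y [-4.3000e-02 -5.0000e-03  3.1746e+01]
w3 grip 1468 slope x,y [ 1.0000e-03 -2.0000e-02  2.7199e+01]
 x max 69.2 y [-26.6  24.7]
w2 head 1539 slope x,y [-4.2000e-02 -3.0000e-03  3.1627e+01]
w2 grip 658 slope x,y [-1.4000e-02 -8.0000e-03  2.7074e+01]
 x max 68.7 y [-21.9  20.3]
```

Emit:
carry_out(
  deltas=[
    [[-0.5, -1.3, 0, 0], [-0.5, -1.3, 0, 0], [-0.5, -1.3, 0, 0], [-0.5, -1.3, 0, 0], [-0.5, -1.3, 0, 0], [-0.5, -1.3, 0, 0], [-0.5, -1.3, 0, 0], [-0.5, -1.3, 0, 0], [-0.5, -1.3, 0, 0], [-0.5, -1.3, 0, 0], [-0.5, -1.3, 0, 0], [-0.5, -1.3, 0, 0], [-0.5, -1.3, 0, 0], [-0.5, -1.3, 0, 0], [-0.5, -1.3, 0, 0], [-0.5, -1.3, 0, 0], [-0.5, -1.3, 0, 0], [-0.5, -1.3, 0, 0]],
  ],
)

```text
time: 7.6
tool_pos: [435.0, -117.7, 117.7]
tcp_rot: [3.141, -0.0, -0.129]
contact_force: [-0.1, -0.2, -2.3]
grip_width: 33.6
```

The beam meets the label within a few mm, there is no tilt in the hand, and it was held for 1.8 s. Next I take the scanner back to the pick pose.

```bash
python3 - <<'E'
from h import *
go(495.2,-352.6,118,16)
E
```

```text
t 7.6 pos [ 435.  -117.7  117.7] rpy [180.   -0.   -7.4] q6 1.27 w 33.6 F [-0.1 -0.2 -2.3]
delta [ 90.  225.2  -0.3] turn5 -4.68 rows>= 5.0
```

Emit:
carry_out(
  deltas=[
    [[6, 15, -5, 0], [16, 40, -10, -0.6], [27, 68, -10, -1.2], [38, 96, -10, -1.8], [49, 124, -10, -2.4], [60, 152, -10, -3], [71, 178, -8, -3.6], [80, 200, -4, -4.2], [86, 215, 0, -4.5], [89, 223, 0, -4.68], [90, 225.2, 0, -4.68], [90, 225.2, 0, -4.68], [90, 225.2, 0, -4.68], [90, 225.2, 0, -4.68]],
  ],
)

```text
time: 9.0
tool_pos: [495.2, -351.9, 118.0]
tcp_rot: [-3.142, -0.0, 0.28]
contact_force: [-0.2, -0.1, -2.0]
grip_width: 33.8
```

```bash
python3 - <<'E'
from h import *
go(495.2,-352.6,74.2,16)
E
```

```text
t 9.0 pos [ 495.2 -351.9  118. ] rpy [-180.   -0.   16.] q6 0.55 w 33.8 F [-0.2 -0.1 -2. ]
delta [-0.2  0.7 43.8] turn5 0.01 rows>= 1.0
```

Emit:
carry_out(
  deltas=[
    [[0, 0.7, 8, 0], [0, 0.7, 18, 0], [0, 0.7, 28, 0], [0, 0.7, 36, 0], [0, 0.7, 41, 0], [0, 0.7, 43, 0], [0, 0.7, 43.5, 0], [0, 0.7, 43.5, 0], [0, 0.7, 43.5, 0], [0, 0.7, 43.5, 0]],
  ],
)

```text
time: 10.0
tool_pos: [495.5, -353.4, 74.6]
tcp_rot: [3.141, -0.0, 0.279]
contact_force: [0.1, 0.5, -0.8]
grip_width: 33.8
```

Emit:
carry_out(
  deltas=[
    [[0, 0, 0, 0], [0, 0, 0, 0], [0, 0, 0, 0], [0, 0, 0, 0], [0, 0, 0, 0], [0, 0, 0, 0], [0, 0, 0, 0], [0, 0, 0, 0]],
  ],
  fingers=91,
)

```text
time: 10.8
tool_pos: [495.4, -353.3, 74.2]
tcp_rot: [3.141, 0.0, 0.279]
contact_force: [-0.7, -0.1, -0.4]
grip_width: 89.6
```

```bash
python3 - <<'E'
from h import *
go(495.2,-352.6,250,16)
E
```

```text
t 10.8 pos [ 495.4 -353.3   74.2] rpy [180.   0.  16.] q6 0.55 w 89.6 F [-0.7 -0.1 -0.4]
delta [  -0.    -0.7 -175.8] turn5 0.0 rows>= 4.0
```

Emit:
carry_out(
  deltas=[
    [[0, 0, -20, 0], [0, 0, -60, 0], [0, 0, -110, 0], [0, 0, -160, 0], [0, 0, -200, 0], [0, 0, -200, 0], [0, 0, -200, 0], [0, 0, -200, 0]],
  ],
)

```text
time: 11.6
tool_pos: [494.9, -352.8, 272.7]
tcp_rot: [-3.139, 0.002, 0.279]
contact_force: [-0.3, -0.1, -0.8]
grip_width: 91.0
```

```bash
python3 - <<'E'
from h import *
im,d,K,T=snap("wrist","w4"); W=cloud(d,K,T);X,Y,Z=W[...,0],W[...,1],W[...,2]
for lo in (27,34):
    m=(X>430)&(X<590)&(Y>-400)&(Y<-300)&(Z>lo)&(Z<50)
    n,l,st,c=cv2.connectedComponentsWithStats(m.astype(np.uint8)); m=l==1+np.argmax(st[1:,4])
    p=W[m]; print(lo,len(p),cv2.minAreaRect(p[:,:2].astype(np.float32)),p.max(0).round())
go(480,150,340,0)
E
```

```text
27 3482 ((506.609375, -350.7105712890625), (118.91889190673828, 45.25697708129883), 14.918831825256348) [ 568. -315.   41.]
34 1416 ((544.86865234375, -339.96917724609375), (36.936279296875, 44.55234909057617), 16.053186416625977) [ 567. -315.   41.]
t 11.65 pos [ 494.9 -352.8  272.4] rpy [-1.798e+02  1.000e-01  1.600e+01] q6 0.55 w 90.9 F [-0.3  0.1 -0.4]
delta [ 124.2 -487.6  -66.5] turn5 3.2 rows>= 11.0
```

The scanner is back within about 1 mm of where it started. Next I look at the tray and both cartons.

Emit:
carry_out(
  deltas=[
    [[20, -40, -66, 0.5], [124, -488, -66, 3.2], [124, -488, -66, 3.2], [124, -488, -66, 3.2], [124, -488, -66, 3.2], [124, -488, -66, 3.2], [124, -488, -66, 3.2], [124, -488, -66, 3.2], [124, -488, -66, 3.2], [124, -488, -66, 3.2], [124, -488, -66, 3.2], [124, -488, -66, 3.2], [124, -488, -66, 3.2], [124, -488, -66, 3.2], [124, -488, -66, 3.2], [124, -488, -66, 3.2], [124, -488, -66, 3.2]],
  ],
)

```text
time: 13.35
tool_pos: [480.2, 149.3, 340.2]
tcp_rot: [3.141, -0.0, -0.001]
contact_force: [0.7, -0.5, 0.2]
grip_width: 91.4
```

```bash
python3 - <<'E'
from h import *
im,d,K,T=snap("wrist","w5"); W=cloud(d,K,T);X,Y,Z=W[...,0],W[...,1],W[...,2]
go(480,150,340,0)
v=np.mgrid[:384,:512][0]
def rect(nm,m):
    n,l,st,c=cv2.connectedComponentsWithStats(m.astype(np.uint8)); m=l==1+np.argmax(st[1:,4])
    p=W[m]; r=cv2.minAreaRect(p[:,:2].astype(np.float32)); b=cv2.boxPoints(r); print(nm,len(p),r,"medz",np.median(p[:,2]).round(1)); print("  ",b.round(1).tolist())
s=(X>440)&(X<760)&(v<235)
rect("plain",s&(Y>-60)&(Y<150)&(Z>66)&(Z<84))
rect("tray rim",s&(Y>120)&(Y<420)&(Z>22)&(Z<40))
rect("tray floor",s&(Y>150)&(Y<380)&(Z>-3)&(Z<14)&(cv2.cvtColor(im,cv2.COLOR_BGR2HSV)[...,1]<60))
m=s&(Y>-250)&(Y<-60)&(Z>103)&(Z<118)
if m.sum()>50: rect("carton",m)
cv2.imwrite("pics/w5b.png",cv2.resize(im,(800,600)))
E
```

```text
t 13.4 pos [480.2 149.5 340.2] rpy [ 1.8e+02 -0.0e+00 -1.0e-01] q6 1.72 w 91.1 F [-0.1 -0.2 -0.2]
delta [-0.2 -0.5  0.2] turn5 -0.01 rows>= 1.0
plain 1785 ((651.6483764648438, 61.97811508178711), (64.23628997802734, 37.660282135009766), 68.42975616455078) medz 76.4
   [[622.2999877929688, 39.0], [657.4000244140625, 25.200000762939453], [681.0, 84.9000015258789], [645.9000244140625, 98.80000305175781]]
tray rim 2769 ((586.7825927734375, 252.5524139404297), (184.7317352294922, 130.60475158691406), 11.746028900146484) medz 30.0
   [[483.1000061035156, 297.70001220703125], [509.6000061035156, 169.8000030517578], [690.5, 207.39999389648438], [663.9000244140625, 335.29998779296875]]
tray floor 11098 ((574.7418212890625, 251.23623657226562), (152.88043212890625, 120.96931457519531), 11.620471954345703) medz 5.5
   [[487.70001220703125, 295.1000061035156], [512.0999755859375, 176.60000610351562], [661.7999877929688, 207.39999389648438], [637.4000244140625, 325.8999938964844]]
```

View pics/w5b.png

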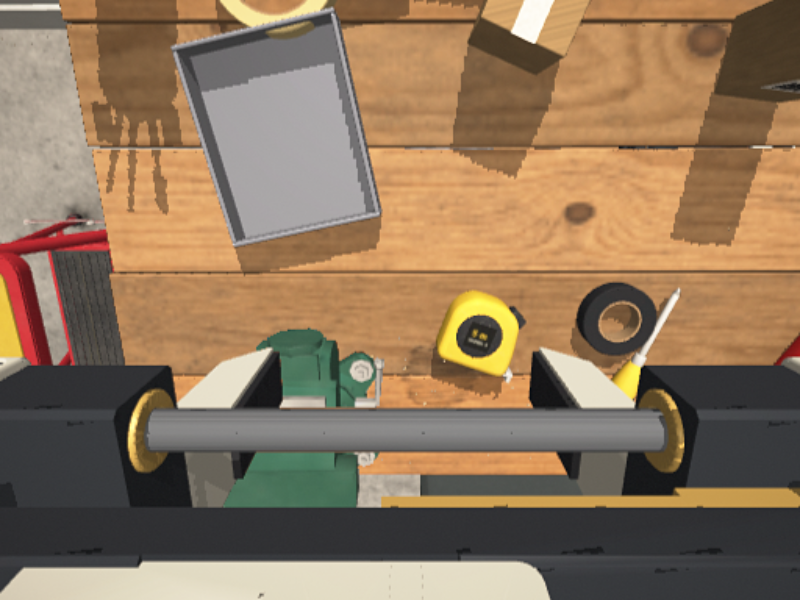

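The wrist view shows the grey tray's floor around (290,150) with the yellow tape ring behind it, the plain carton at (525,30) and the labelled carton at top right (760,50). The floor fit (153x121 mm) puts the tray centre at (575,251) with yaw 11.6°. I'm moving above the labelled carton.

Emit:
carry_out(
  deltas=[
    [[154, 294, 50, 1.4], [154, 294, 50, 1.4], [154, 294, 50, 1.4], [154, 294, 100, 1.4], [154, 294, 100, 1.4], [154, 294, 100, 1.4], [154, 294, 100, 1.4], [154, 294, 100, 1.4], [154, 294, 100, 1.4], [154, 294, 100, 1.4], [154, 294, 100, 1.4], [154, 294, 100, 1.4]],
  ],
)

```text
time: 14.6
tool_pos: [634.1, -142.8, 241.5]
tcp_rot: [3.141, -0.002, -0.121]
contact_force: [-0.6, -0.7, -0.1]
grip_width: 90.9
```

```bash
python3 - <<'E'
from h import *
im,d,K,T=snap("wrist","w6"); go(634.6,-144,131,-7.1)
W=cloud(d,K,T);X,Y,Z=W[...,0],W[...,1],W[...,2]
m=(X>560)&(X<720)&(Y>-220)&(Y<-80)&(Z>100)&(Z<120)
n,l,st,c=cv2.connectedComponentsWithStats(m.astype(np.uint8)); m=l==1+np.argmax(st[1:,4])
p=W[m]; r=cv2.minAreaRect(p[:,:2].astype(np.float32)); print(r,cv2.boxPoints(r).round(1).tolist(),np.median(p[:,2]))
cv2.imwrite("pics/w6b.png",im)
E
```

```text
t 14.65 pos [ 634.1 -143.   241.4] rpy [ 1.8e+02 -1.0e-01 -6.9e+00] q6 1.35 w 90.9 F [-0.2 -0.2  0.3]
delta [  0.4   0.9 110.4] turn5 0.04 rows>= 3.0
((634.8126220703125, -144.135986328125), (58.01279067993164, 60.8531379699707), 82.93706512451172) [[601.0999755859375, -169.1999969482422], [661.4000244140625, -176.6999969482422], [668.5999755859375, -119.0999984741211], [608.2000122070312, -111.5999984741211]] 111.4620621747918
```

View pics/w6b.png

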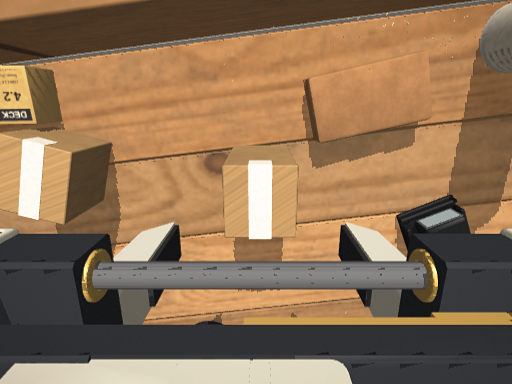

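The carton (top at pixel (260,195)) is square to the jaws and centred between them (columns 178 to 341). I'm descending and gripping.

Emit:
carry_out(
  deltas=[
    [[0.4, 0.9, 35, 0], [0.4, 0.9, 70, 0], [0.4, 0.9, 92, 0], [0.4, 0.9, 104, 0], [0.4, 0.9, 109, 0], [0.4, 0.9, 109, 0], [0.4, 0.9, 109, 0]],
  ],
)

```text
time: 15.35
tool_pos: [635.1, -145.1, 132.7]
tcp_rot: [3.141, -0.003, -0.122]
contact_force: [-0.2, -0.6, 0.0]
grip_width: 90.7
```

Emit:
carry_out(
  deltas=[
    [[0, 0, 0, 0], [0, 0, 0, 0], [0, 0, 0, 0], [0, 0, 0, 0], [0, 0, 0, 0], [0, 0, 0, 0], [0, 0, 0, 0], [0, 0, 0, 0]],
  ],
  fingers=30,
)

```text
time: 16.15
tool_pos: [634.5, -144.8, 131.4]
tcp_rot: [-3.141, -0.0, -0.122]
contact_force: [1.2, 2.0, 2.3]
grip_width: 57.9
```

```bash
python3 - <<'E'
from h import *
go(574.7,251.2,240,11.6)
E
```

```text
t 16.15 pos [ 634.5 -144.8  131.4] rpy [-180.   -0.   -7.] q6 1.35 w 57.9 F [1.2 2.  2.3]
delta [-107.5 -385.8 -108.6] turn5 -3.72 rows>= 9.0
```

Emit:
carry_out(
  deltas=[
    [[0, 0, -12, 0], [0, 0, -32, 0], [0, 0, -60, 0], [0, 0, -85, 0], [-2, -8, -105, 0], [-7, -25, -110, -0.2], [-14, -52, -110, -0.5], [-24, -86, -110, -0.8], [-34, -122, -110, -1.2], [-44, -158, -110, -1.5], [-54, -194, -110, -1.9], [-64, -230, -110, -2.2], [-74, -266, -110, -2.6], [-84, -302, -110, -2.9], [-93, -335, -110, -3.2], [-100, -360, -110, -3.5], [-105, -376, -110, -3.7], [-107.5, -384, -110, -3.7], [-107.5, -386, -110, -3.7], [-107.5, -386, -110, -3.7]],
  ],
)

```text
time: 18.15
tool_pos: [574.8, 250.7, 241.0]
tcp_rot: [3.141, 0.0, 0.2]
contact_force: [-0.5, -0.2, -2.1]
grip_width: 58.0
```

```bash
python3 - <<'E'
from h import *
im,d,K,T=snap("side","side7"); go(574.7,251.2,136.5,11.6)
sc=snap("scene","scene7")[0]
cv2.imwrite("pics/m7.png",np.hstack([cv2.resize(im[120:260,190:350],(400,350)),cv2.resize(sc[110:250,130:290],(400,350))]))
E
```

```text
t 18.2 pos [575.  250.3 241.1] rpy [180.    0.   11.4] q6 1.66 w 57.6 F [ 0.1 -1.  -2.1]
delta [-1.000e-01 -1.000e+00  1.046e+02] turn5 -0.03 rows>= 3.0
```

View pics/m7.png

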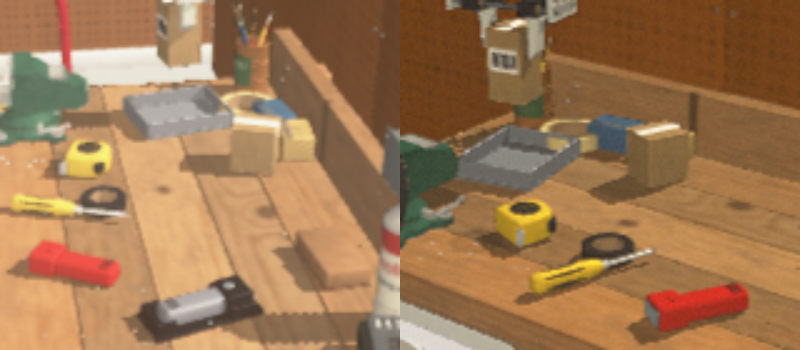

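Both views show the carton held upright over the tray, the scanner flat in its cradle and the plain carton in place. Lowering.

Emit:
carry_out(
  deltas=[
    [[0, -1, 12, 0], [0, -1, 30, 0], [0, -1, 50, 0], [0, -1, 68, 0], [0, -1, 82, 0], [0, -1, 92, 0], [0, -1, 98, 0], [0, -1, 102, 0], [0, -1, 104, 0], [0, -1, 104.5, 0], [0, -1, 104.5, 0], [0, -1, 104.5, 0], [0, -1, 104.5, 0]],
  ],
)

```text
time: 19.55
tool_pos: [574.6, 252.3, 137.0]
tcp_rot: [3.142, -0.001, 0.201]
contact_force: [0.8, 0.3, -1.0]
grip_width: 57.7
```

```bash
python3 - <<'E'
from h import *
go(574.7,251.2,136,11.6)
E
```

```text
t 19.55 pos [574.6 252.3 137. ] rpy [180.   -0.   11.5] q6 1.66 w 57.7 F [ 0.8  0.3 -1. ]
delta [-0.1  1.1  1. ] turn5 -0.02 rows>= 1.0
```

Emit:
carry_out(
  deltas=[
    [[0, 0, 1, 0], [0, 0, 1, 0], [0, 0, 1, 0], [0, 0, 1, 0]],
  ],
)

```text
time: 19.95
tool_pos: [574.5, 252.3, 135.7]
tcp_rot: [3.142, -0.0, 0.201]
contact_force: [-0.5, -0.4, -1.9]
grip_width: 57.5
```

Emit:
carry_out(
  deltas=[
    [[0, 0, 0, 0], [0, 0, 0, 0], [0, 0, 0, 0], [0, 0, 0, 0], [0, 0, 0, 0], [0, 0, 0, 0], [0, 0, 0, 0], [0, 0, 0, 0]],
  ],
  fingers=91,
)

```text
time: 20.75
tool_pos: [574.5, 252.3, 135.7]
tcp_rot: [3.141, 0.0, 0.201]
contact_force: [0.9, 0.6, -0.2]
grip_width: 91.0
```

Emit:
carry_out(
  deltas=[
    [[0, 0, -20, 0], [0, 0, -50, 0], [0, 0, -90, 0], [0, 0, -130, 0], [0, 0, -170, 0], [-60, 0, -200, 0], [-60, 0, -200, 0], [-60, 0, -200, 0], [-60, 0, -200, 0]],
  ],
)

```text
time: 21.65
tool_pos: [515.9, 240.4, 335.7]
tcp_rot: [3.142, -0.001, 0.201]
contact_force: [-0.3, -0.3, -0.3]
grip_width: 91.0
```

```bash
python3 - <<'E'
from h import *
im,d,K,T=snap("wrist","w8"); go(574.7,251.2,136,11.6)
W=cloud(d,K,T);X,Y,Z=W[...,0],W[...,1],W[...,2]; v=np.mgrid[:384,:512][0]
m=(X>480)&(X<680)&(Y>170)&(Y<330)&(Z>100)&(Z<125)&(v<235)
n,l,st,c=cv2.connectedComponentsWithStats(m.astype(np.uint8)); m=l==1+np.argmax(st[1:,4])
p=W[m]; print(cv2.minAreaRect(p[:,:2].astype(np.float32)),"plane",np.linalg.lstsq(np.c_[p[:,:2]-p[:,:2].mean(0),np.ones(len(p))],p[:,2],rcond=None)[0])
s=snap("side","side8")[0]; sc=snap("scene","scene8")[0]
cv2.imwrite("pics/m8.png",np.vstack([np.hstack([cv2.resize(im,(400,300)),cv2.resize(s[120:260,190:350],(400,300))]),cv2.resize(sc[110:250,100:370],(800,300))]))
im,d,K,T=load("pics/side8.npz");W=cloud(d,K,T);X,Y,Z=W[...,0],W[...,1],W[...,2]
for nm,f in(("side0","pics/side0.npz"),("side8","pics/side8.npz")):
    im,d,K,T=load(f);W=cloud(d,K,T);X,Y,Z=W[...,0],W[...,1],W[...,2]
    for a,m in(("scanner",(X>430)&(X<590)&(Y>-400)&(Y<-300)&(Z>27)&(Z<50)),("plain",(X>600)&(X<720)&(Y>0)&(Y<100)&(Z>69)&(Z<84))): print(nm,a,W[m].mean(0).round(1),m.sum())
E
```

```text
t 21.7 pos [516.2 240.3 335. ] rpy [180.    0.   11.5] q6 1.67 w 91.0 F [ 0.6 -0.5 -1.1]
delta [ 59.6   1.  199. ] turn5 -0.02 rows>= 5.0
((574.6249389648438, 251.93014526367188), (60.186275482177734, 58.105831146240234), 11.558155059814453) plane [-5.33412941e-04  1.12152637e-03  1.15519085e+02]
side0 scanner [ 511.6 -353.6   31. ] 248
side0 plain [664.7  49.3  72.5] 127
side8 scanner [ 511.9 -355.    31.1] 252
side8 plain [665.3  50.4  72.2] 129
```

View pics/m8.png

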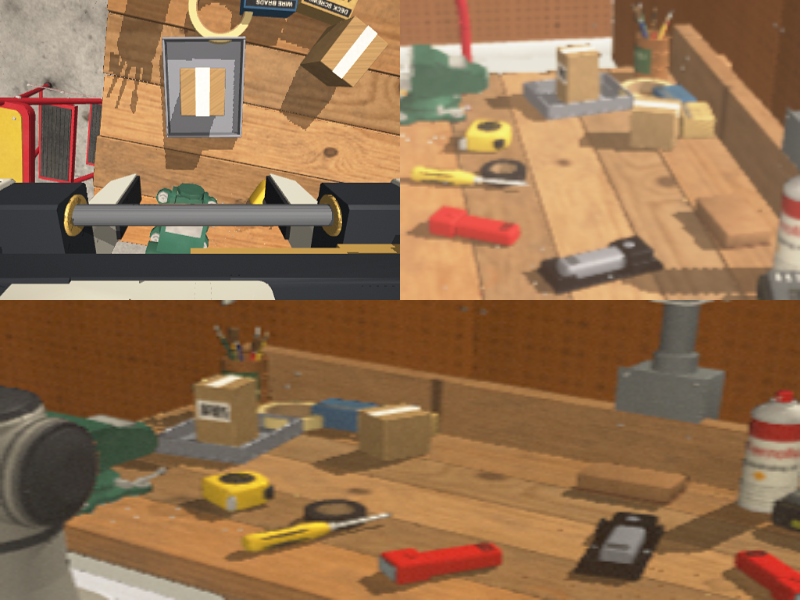

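The carton stands level and centred in the tray, its top 4 mm higher than on the bench. The scanner lies in its cradle and the plain carton hasn't moved. I'm handing the job in.

```bash
python3 -c "
from plant import bot
print(bot.close_job())"
```

```text
the job is handed in; nothing more can be done
None
```

The job is handed in at about 22 s of the 58 s allowed. I gave the scan its hold, put the scanner back in its cradle, and left the carton standing in the tray. The simulator reports no verdict, and nothing confirms the label read beyond my own geometry.

- **Scan:** The scanner was held level about 100 mm from the label for about 1.8 s, with the beam an estimated 3 mm or less from the middle.
- **Scanner in cradle:** It lies within about 1–2 mm of where it started.
- **Carton in tray:** It stands level and within about 1 mm of the tray centre. Its top measures 4 mm higher than on the bench, which matches the tray floor.
- **Plain carton:** It measures within about 1–2 mm of its start position, which is camera noise.
- **Forces:** The readings I saw stayed at a few newtons.

**Checks that disagreed:**
- A first fit of the carton's front face from the scene camera gave a yaw of about +5°. It had mixed in the side face, and the sharper top-edge fits gave -7°, which I used.
- The scene and wrist cameras put the middle of the label 2–4 mm apart sideways, well inside the 13 mm allowed.

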